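# Hang the massage paddle to drip-dry

### The arm

A 6-joint arm with a two-finger parallel gripper is mounted at the origin on the work surface. World frame = base frame: x ahead of the robot, y to its left, z up, the work surface at z = 0. Lengths are in mm, angles in degrees, forces in N, time in s.
With the tool pointing down it reaches from about 300 to 850 mm from the base axis. Payload 5.4 kg.
Tool frame: the origin (TCP) lies midway between the tips of the shut fingers; the grasp point (between the pads) lies 19 mm behind it (ctrl.pinch_z is the distance from the TCP to the grasp point, in mm); z points along the fingers, y is the line along which they close (so a half turn about z gives the same grasp; the last joint's range is limited). The gripper opens to 85 mm and grips with 20 to 120 N. Pads are 22 mm wide; open, the fingers measure 114 mm over their backs; the gripper's body (76 mm by 85 mm) begins 54 mm behind the grasp point. The pads swing forward as they close: fully open they stand 13 mm farther back than shut.
Start: joints at [-85.548, 9.076, 91.501, -0, 79.423, -12.038], TCP at [163.186, -551.34, 203.199] pointing down, gripper open.
Joint ranges: [-166.64, 166.64], [-54.1, 131.32], [10.49, 154.53], [-73.88, 253.88], [9.74, 151.15], [-171.62, 171.62]. Speed limits (degrees/s): [147.25, 147.25, 180, 180, 180, 180].

### API

Orientations are given as a 3x3 rotation matrix whose columns are the frame's x, y, z axes.
In Python, from cell import ctrl gives the robot as it stands.
- The arm moves only by the tool move_arm, never from a script. Its argument "motion" is text: rows parted by semicolons, each of 7 numbers parted by spaces: the turn, a rotation vector about the tool's x, y, z in degrees, then the shift along the tool's x, y, z in cm, then the finger opening in cm, from 0 to 8.54. A call has exactly 10 rows; each row shifts and turns the commanded pose from where the row before left it, along the tool's axes as they then stand; what a row does not reach is not made up. A row lasts 1/12 s, in which the tool goes at most 41.7 mm and 7.16 degrees, less where a joint would pass 70% of its speed; a pose out of reach is approached as far as the arm can. A call is refused whole if a number of a shift passes 4.17 or a number of a turn 7.16, either way. A call with a gripper value outside its range is refused whole. The fingers move at their own pace and stop on an object; "newtons" is the grip in N (left out, the last holds). Time passes only in rows, so rows that do not move let the fingers close, or fill a call up. It gives the time, the measured TCP pose, the force, the opening and the grip force at its end, in the units of the state.
- ctrl.observe(): the state, without advancing time (a new reading comes with each control period).
- ctrl.read_camera(name): name is "scene" or "top" or "wrist"; returns a dict with "img" (384x512x3 uint8, red, green, blue), "range_z" (384x512 float32, mm along the optical axis (not along the pixel's ray), 0 where there is no reading), "mtx" (3x3 intrinsics, pixels), "pose" (4x4, takes a point from camera to world coordinates). Camera axes: x right, y up, looking along -z (the intrinsics and any distortion apply to the point x, -y, -z); pixel columns grow to the right and rows downward; lengths in mm; the calibration is good to about 2 mm. A picture is of the moment at which its call begins.
- ctrl.sign_off(): hands the job in; it is judged then, once.
The state is a dict: "time": time; "joint_positions": joint angles; "joint_vel": joint speeds; "tau": joint torques, N m; "eef_pos": TCP position; "eef_rot": TCP orientation; "contact_force": force on the tool from outside, world axes, zero at the start; "torque": the same for the moment, N m; "width": finger opening in mm; "grip_force": force on a finger pad.
Only numpy, scipy, OpenCV 4.12 (cv2) and the standard library are available. Lean on these libraries where they do the work, as an engineer would, in place of code of your own. Each camera call takes 0.05 s, during which the arm holds its last target. There are 200 camera calls.

### The job

Take the wooden massage paddle out of its stand, hook it onto the drying rail midway between the two drip trays and let go of it there. Then slide it along the rail, without unhooking it, until it hangs still and centred over the tray that has no tool hanging above it. Leave the tool that already hangs on the rail, and everything else on the counter, where they are.

Things in the scene. Friction and masses are not known exactly. Their poses are not given: they have to be found in the camera images.
- paddle: The loose massage paddle, about 0.25 kg: square beech board 80 mm wide (y), 16 mm thick (x), z = -60 to -140 mm, under a C-shaped hook of 40 mm wide (y) steel strip with a wooden grip on top. Origin: where the rail's axis lies once it hangs; z up. Starts upright in the stand, the hook's open side (+x) roughly away from the robot. Hung, it balances upright and slides when the grip is pushed.
- paddle_grip (a point): Centre of the paddle's upright wooden grip, 37 mm above the paddle's origin; the grip is 36 mm wide (y), 14 mm thick (x), 50 mm high (z = +12 to +62 mm). Axes as the paddle.
- paddle_lip (a point): Lower end of the hook's short lip, at x = +20, z = -10 mm of the paddle (lip 4 mm thick). The hook's roof is an upside-down V that rests on the rail; its back strap is at x = -22 to -18 mm; its opening to +x is from the lip's end down to z = -56 mm. To hook: bring it in along +x with its origin 18 to 45 mm above the axis, then lower.
- stand: Fixed dark wooden stand, 48 x 104 x 45 mm high, origin at the centre of its underside, y along its slot. The slot is 20 x 84 mm and 35 mm deep; the paddle's board stands in it (paddle origin 150 mm above the counter) and lifts straight out.
- rail: Fixed drying rail on two posts; origin on the counter under the rail's middle; y along the rail, x points away from the robot (within 0.2 rad). Steel bar 16 mm in diameter, its axis 195 mm above the counter; posts of 18 mm diameter at y = -235 and +235 mm with ball tops 26 mm across and feet 90 x 50 x 12 mm.
- rail_mid (a point): Point on the rail's axis, midway between its posts, 195 mm above the counter; axes as the rail. The paddle is first hung here, midway between the trays (within 50 mm along the rail).
- tray_a: One of two like steel drip trays on the counter under the rail, one to each side of the middle, their centres 122 to 145 mm from it; 80 mm (x) by 110 mm (y, along the rail), 20 mm high, fixed; origin at the centre of the underside, axes as the rail. A tool hangs over one tray only; either may lie to the left.
- tray_b: The other drip tray, like the first.
- disc: The tool that already hangs on the rail, over the middle of one of the trays: a round beech disc 82 mm across on a hook and grip like the paddle's, same frame (origin on the rail's axis). Must stay there.
- stone_a: Loose bystander: small flat round black stone, 68 mm across, 24 mm high, beside the stand. Origin at the centre of its underside. To be left alone.
- stone_b: Loose bystander: larger flat round black stone, 84 mm across, 26 mm high. Origin at the centre of its underside. To be left alone.
- candle: Loose bystander: white ceramic candle cup, 80 mm across, 90 mm high. Origin at the centre of its underside. To be left alone.
- oil: Loose bystander: closed oil bottle, 66 mm across, 160 mm high. Origin at the centre of its underside. To be left alone.
- mushroom: Loose bystander: mushroom-shaped wooden massager standing on its broad head, 80 mm across, 102 mm high, beyond the rail. Origin at the centre of its underside. To be left alone.
- bowl: Loose bystander: white bowl, 100 mm across, 45 mm high, beyond the rail. Origin at the centre of its underside. To be left alone.

How it is judged (in metres and radians):
On the way, in this order (a step that is already met when the one before it is completed fails the run):
1. the paddle hangs on the rail within 50 mm of the rail's middle, let go of (z of paddle in the frame of rail_mid between -0.006 and 0.006 m and x of paddle in the frame of rail_mid between -0.007 and 0.007 m and angle between paddle's own z axis and vertical below 0.15 rad and angle between the y axis of paddle and the y axis of rail, either way round below 0.2 rad and y of paddle in the frame of rail_mid between -0.05 and 0.05 m and contact force between paddle and the fingers below 0.05 N and contact force between paddle and rail above 0.5 N and linear speed of paddle below 0.05 m/s), for 0.25 s.
2. still hooked on the rail, it slides through the stretch 55 to 15 mm short of the free tray's middle (z of paddle in the frame of rail_mid between -0.006 and 0.008 m and x of paddle in the frame of rail_mid between -0.01 and 0.01 m and contact force between paddle and rail above 0.2 N and (y of paddle in the frame of tray_a between 0.015 and 0.055 m or y of paddle in the frame of tray_a between -0.055 and -0.015 m)), for 0.05 s.
At the end, for the whole second after the job is handed in: The paddle hangs at rest and released on the rail (origin within 6 mm of its axis in height, 7 mm across; upright to 0.15 rad, in line to 0.2 rad), within 15 mm along the rail of the middle of the tray with no tool over it; the other tool is within 25 mm of its start (z of paddle in the frame of rail_mid between -0.006 and 0.006 m and x of paddle in the frame of rail_mid between -0.007 and 0.007 m and angle between paddle's own z axis and vertical below 0.15 rad and angle between the y axis of paddle and the y axis of rail, either way round below 0.2 rad and y of paddle in the frame of tray_a between -0.015 and 0.015 m and contact force between paddle and rail above 0.5 N and linear speed of paddle below 0.03 m/s and distance of disc from where it was at the start of the episode below 0.025 m); the robot touches nothing.
It fails at once if the tool already on the rail moved more than 25 mm (distance of disc from where it was at the start of the episode above 0.025 m).
It fails at once if a bystander was moved more than 30 mm (distance of any of stone_a, stone_b, candle, oil, mushroom, bowl from where it was at the start of the episode above 0.03 m).
It also fails if it takes over 48 s, if anything falls off the work surface, if the arm or the gripper's body presses on something with over 40 N, if the wrist force passes 120 N, or if a joint passes its speed limit or range.

## Working session

There is one attempt and no reset: what is moved stays moved. The work goes in short steps, Python scripts to look and compute and a tool call to move; the robot and the scene stay as the last step left them, time stands still between calls to the robot, and variables do not carry over. Pictures are saved under pics/ and viewed, at most 10 in all, crops included, and the job is handed in when it is done.

Besides the shell and the picture viewer there is one more tool, called after "Call:" as a command line: name --argument value ..., lists and objects as JSON in quotes. move_arm: Moves the arm, as the interface text tells. Its arguments: {"type":"object","properties":{"motion":{"type":"string"},"newtons":{"type":"number"}},"required":["motion"]}

```bash
ls; mkdir -p pics; python3 - <<'E'
from cell import ctrl
import cv2,numpy as np
for n in ["scene","top"]:
    c=ctrl.read_camera(n); np.savez(f"{n}.npz",**c)
    cv2.imwrite(f"pics/{n}.png",cv2.resize(c["img"][:,:,::-1],(800,600)))
    print(n,c["mtx"].round(1).tolist(),c["pose"].round(3).tolist(),(c["range_z"]>0).mean())
print(ctrl.observe())
E
```

```text
pics
scene [[431.0, 0.0, 261.1], [0.0, 431.0, 191.4], [0.0, 0.0, 1.0]] [[0.774, -0.544, 0.323, 1047.808], [0.633, 0.656, -0.411, -579.621], [0.012, 0.523, 0.852, 1434.568], [0.0, 0.0, 0.0, 1.0]] 0.9960276285807291
top [[426.2, 0.0, 259.0], [0.0, 426.2, 186.1], [0.0, 0.0, 1.0]] [[-0.071, 0.976, -0.207, 268.064], [-0.998, -0.069, 0.016, 23.496], [0.001, 0.208, 0.978, 1480.329], [0.0, 0.0, 0.0, 1.0]] 0.9958038330078125
{'time': 0.1, 'joint_positions': array([-8.55465838e+01,  9.10984267e+00,  9.15635937e+01,  3.22258093e-04,
        7.94228704e+01, -1.20385620e+01]), 'joint_vel': array([-0.02411037, -0.16097018, -0.15941754, -0.02814258,  0.01312456,
        0.02538159]), 'tau': array([-3.98890788e-04, -3.96991217e+01, -3.32336855e+01, -3.37639513e-04,
        4.18239157e-03,  1.18172156e-05]), 'eef_pos': array([ 163.16062968, -550.76595555,  202.31944269]), 'eef_rot': array([[ 9.58859806e-01,  2.83880004e-01, -1.25004879e-04],
       [ 2.83879808e-01, -9.58858407e-01,  1.67622427e-03],
       [ 3.55984573e-04, -1.64275044e-03, -9.99998587e-01]]), 'contact_force': array([-0.60888532,  0.9742822 ,  0.20715526]), 'torque': array([-0.00246509, -0.00198534, -0.03238548]), 'grip_force': 0.0, 'width': 85.36249969612832}
```

View pics/scene.png

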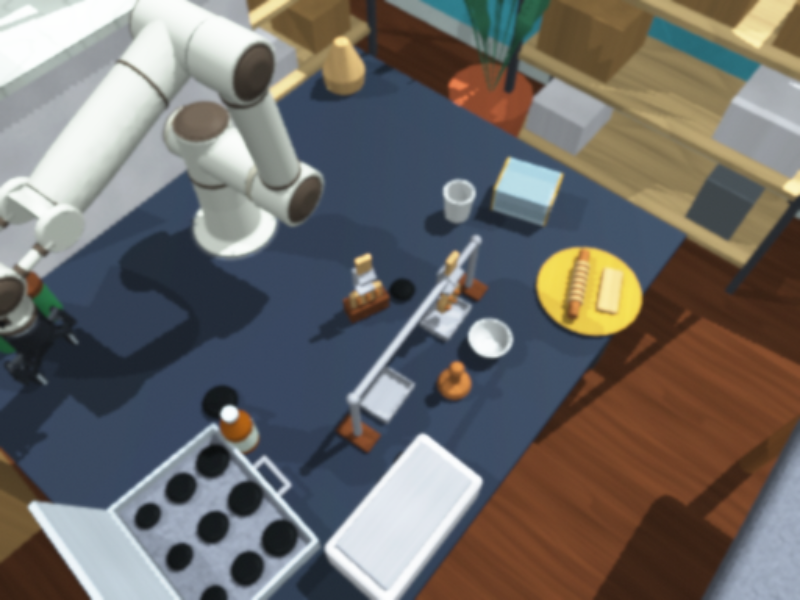

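View pics/top.png

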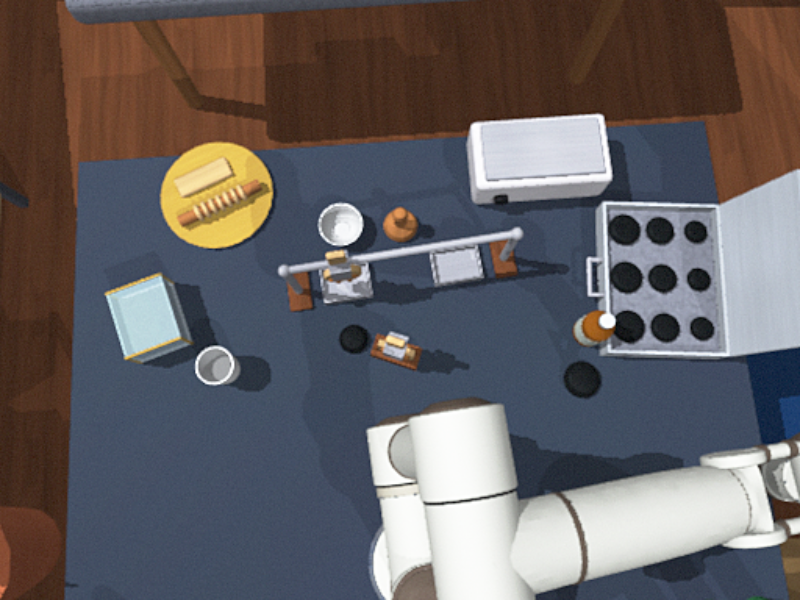

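The top view shows the posts' balls at about (285,271) and (517,233). The disc hangs over the left (+y) tray at (345,280), and the free tray is at (457,265). The paddle's grip is at (397,338) in its stand. In the scene view the grip is at (363,265), and the balls are at (355,399) and (477,240).

```bash
cat > h.py <<'E'
import numpy as np,cv2
def cloud(c):
    z=c["range_z"].astype(float); v,u=np.mgrid[:z.shape[0],:z.shape[1]]
    p=cv2.undistortPoints(np.stack([u,v],-1).reshape(-1,1,2).astype(float),c["mtx"],None).reshape(*z.shape,2)
    P=np.stack([p[...,0]*z,-p[...,1]*z,-z],-1)
    return P@c["pose"][:3,:3].T+c["pose"][:3,3]
def load(n): return dict(np.load(n+".npz"))
E
python3 - <<'E'
from h import *
s=.64
def box(P,u0,u1,v0,v1): return P[int(v0*s):int(v1*s)+1,int(u0*s):int(u1*s)+1].reshape(-1,3)
for n,R in dict(top=dict(ballL=(275,295,262,282),ballR=(507,527,223,243),grip=(375,420,322,350),stand=(365,430,325,375),trayF=(428,488,240,290),trayD=(315,378,260,306),discgrip=(320,355,245,270)),
 scene=dict(ballL=(467,487,230,250),ballR=(345,365,390,410),grip=(348,380,250,280),stand=(335,395,270,325),trayF=(355,420,360,425),trayD=(415,475,295,345),discgrip=(435,465,248,275))).items():
    P=cloud(load(n))
    for k,b in R.items():
        q=box(P,*b); 
        zr=dict(b=(170,240),g=(185,240),s=(35,60),t=(5,30),d=(215,280))[k[0]]
        q=q[(q[:,2]>zr[0])&(q[:,2]<zr[1])]
        if len(q)<3: print(n,k,len(q));continue
        r=cv2.minAreaRect(q[:,:2].astype(np.float32))
        print(n,k,len(q),q.mean(0).round(0),"z",np.percentile(q[:,2],[5,50,95]).round(0),"rect",np.round(r[0]),np.round(r[1]),round(r[2],1))
c=load("top")["img"][130:250,160:360]
cv2.imwrite("pics/topcrop.png",cv2.resize(c[:,:,::-1],(800,480),interpolation=cv2.INTER_CUBIC))
c=load("scene")["img"][140:290,200:340]
cv2.imwrite("pics/scenecrop.png",cv2.resize(c[:,:,::-1],(560,600),interpolation=cv2.INTER_CUBIC))
E
```

```text
top ballL 76 [595. 235. 201.] z [179. 203. 210.] rect [595. 234.] [33. 23.] 86.9
top ballR 72 [ 639. -223.  201.] z [178. 203. 209.] rect [ 640. -223.] [30. 22.] 85.0
top grip 67 [439.  30. 209.] z [192. 211. 215.] rect [440.  30.] [35. 15.] 68.0
top stand 185 [434.  31.  44.] z [38. 44. 49.] rect [440.  31.] [103.  48.] 67.9
top trayF 370 [ 628. -120.   11.] z [ 5.  9. 22.] rect [ 632. -123.] [138. 114.] 82.2
top trayD 271 [596. 130.  12.] z [ 5.  9. 22.] rect [600. 129.] [ 96. 136.] 1.4
top discgrip 93 [604. 132. 247.] z [220. 253. 259.] rect [606. 133.] [14. 35.] 4.9
scene ballL 68 [601. 226. 200.] z [180. 203. 209.] rect [598. 221.] [51. 21.] 86.9
scene ballR 84 [ 644. -227.  201.] z [177. 203. 209.] rect [ 642. -223.] [22. 40.] 6.3
scene grip 75 [445.  25. 205.] z [188. 208. 217.] rect [443.  27.] [36. 17.] 74.2
scene stand 191 [450.  17.  46.] z [37. 46. 56.] rect [442.  27.] [104.  53.] 67.5
scene trayF 529 [ 633. -120.   11.] z [ 5.  9. 23.] rect [ 628. -115.] [147. 163.] 42.5
scene trayD 393 [618. 124.  12.] z [ 5.  9. 24.] rect [610. 122.] [151. 151.] 36.0
scene discgrip 89 [611. 126. 244.] z [220. 249. 261.] rect [609. 128.] [15. 38.] 5.5
```

View pics/topcrop.png

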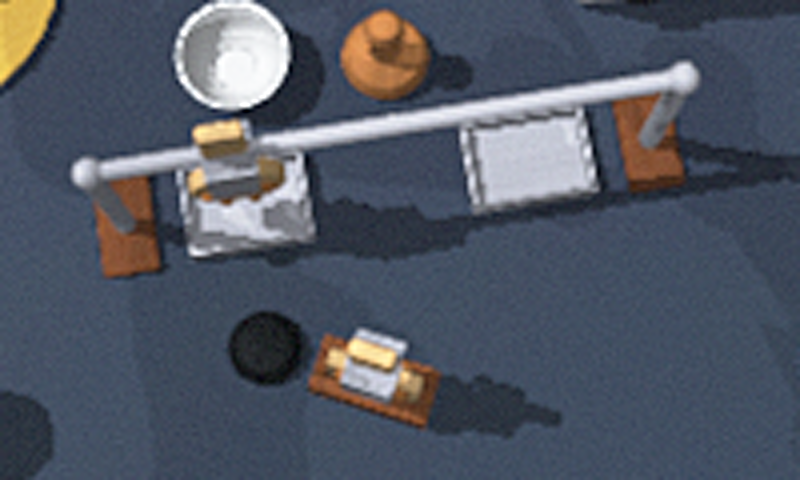

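View pics/scenecrop.png

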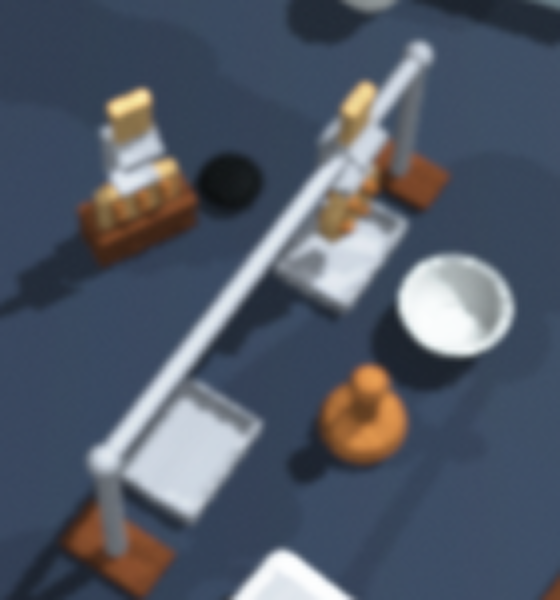

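```bash
python3 - <<'E'
from h import *
from cell import ctrl
for n in ["top","scene"]:
    P=cloud(load(n)).reshape(-1,3)
    roi=P[(abs(P[:,1])<240)&(P[:,0]>540)&(P[:,0]<700)]
    q=roi[(roi[:,2]>196)&(roi[:,2]<208)]
    q=q[(abs(q[:,1])<205)&(abs(q[:,1]-130)>40)]
    for _ in range(4):
        k=np.polyfit(q[:,1],q[:,0],1); r=q[:,0]-np.polyval(k,q[:,1]); q=q[abs(r)<10]
    a=-np.arctan(k[0]); print(n,"rail x at y=0",k[1].round(1),"yaw",np.degrees(a).round(2),"z",np.percentile(q[:,2],[50,95]).round(1),len(q))
    ex=np.array([np.cos(a),np.sin(a)]);ey=np.array([-np.sin(a),np.cos(a)]); o=np.array([k[1],0])
    def rf(q): d=q[:,:2]-o; return np.c_[d@ex,d@ey,q[:,2]]
    R=rf(P)
    for nm,s in dict(tF=-1,tD=1).items():
        for lo,hi in ((13,26),(4,26)):
            m=R[(abs(R[:,0])<55)&(R[:,1]*s>50)&(R[:,1]*s<203)&(R[:,2]>lo)&(R[:,2]<hi)]
            print(nm,lo,len(m),"x",np.percentile(m[:,0],[1,99]).round(),"y",np.percentile(m[:,1],[1,5,95,99]).round())
    b=R[(abs(R[:,0])<25)&(abs(R[:,1])>205)&(abs(R[:,1])<260)&(R[:,2]>190)]
    for s in (1,-1): bb=b[b[:,1]*s>0]; print("ball",s,np.percentile(bb[:,1],[2,50,98]).round())
    g=R[(abs(R[:,0])<25)&(abs(R[:,1]-130)<60)&(R[:,2]>225)&(R[:,2]<265)]; print("disc grip y",np.percentile(g[:,1],[3,97]).round(),"x",np.percentile(g[:,0],[3,97]).round())
    m=R[(R[:,0]>25)&(R[:,0]<150)&(abs(R[:,1])<60)&(R[:,2]>20)&(R[:,2]<130)]; print("mush x",np.percentile(m[:,0],[1,99]).round(),"y",np.percentile(m[:,1],[1,99]).round(),m[:,2].max().round())
    t=P[(abs(P[:,0]-440)<40)&(abs(P[:,1]-28)<40)&(P[:,2]>207)&(P[:,2]<222)]; r=cv2.minAreaRect(t[:,:2].astype(np.float32)); print("grip top",np.round(r[0],1),np.round(r[1]),round(r[2],1),np.median(t[:,2]).round(1))
print(ctrl.pinch_z)
E
```

```text
top rail x at y=0 618.5 yaw 5.42 z [201.5 206.2] 499
tF 13 132 x [-40.  39.] y [-173. -172.  -65.  -64.]
tF 4 460 x [-50.  39.] y [-199. -174.  -65.  -59.]
tD 13 109 x [-40.  39.] y [ 79.  80. 188. 188.]
tD 4 337 x [-52.  39.] y [ 53.  70. 187. 194.]
ball 1 [207. 233. 251.]
ball -1 [-238. -223. -205.]
disc grip y [117. 150.] x [-6.  7.]
mush x [ 80. 141.] y [-43.  26.] 106.0
grip top [440.6  30.1] [35. 14.] 67.9 211.5
scene rail x at y=0 621.5 yaw 5.41 z [202.2 206.7] 404
tF 13 160 x [-42.  39.] y [-177. -176.  -68.  -66.]
tF 4 570 x [-42.  51.] y [-195. -177.  -69.  -55.]
tD 13 111 x [-41.  39.] y [ 75.  75. 184. 186.]
tD 4 408 x [-44.  51.] y [ 55.  63. 182. 190.]
ball 1 [206. 231. 244.]
ball -1 [-243. -229. -206.]
disc grip y [112. 147.] x [-7.  7.]
mush x [ 79. 145.] y [-48.  14.] 109.0
grip top [441.7  27.3] [36. 16.] 68.1 211.9
18.700000000000003
```

Call:
move_arm --motion "0 0 0 0 0 -4 8.5;0 0 0 0 0 -4 8.5;0 0 0 0 0 -4 8.5;0 0 6.4 1.7 -3.4 -2 8.5;0 0 6.4 1.7 -3.4 0 8.5;0 0 6.4 1.7 -3.4 0 8.5;0 0 6.4 1.7 -3.4 0 8.5;0 0 6.4 1.7 -3.4 0 8.5;0 0 6.4 1.7 -3.4 0 8.5;0 0 0 0 0 0 8.5"

```text
time: 0.93
eef_pos: [263.8, -348.1, 343.0]
eef_rot: [[0.929, -0.369, 0.002], [-0.369, -0.929, 0.001], [0.002, -0.002, -1.0]]
contact_force: [0.1, -0.7, 0.6]
width: 84.9
grip_force: 0.0
```

Call:
move_arm --motion "0 0 0 0.25 -4.1 0 8.5;0 0 0 0.25 -4.1 0 8.5;0 0 0 0.25 -4.1 0 8.5;0 0 0 0.25 -4.1 0 8.5;0 0 0 0.25 -4.1 0 8.5;0 0 0 0.25 -4.1 0 8.5;0 0 0 0.25 -4.1 0 8.5;0 0 0 0.25 -4.1 0 8.5;0 0 0 0.25 -4.1 0 8.5;0 0 0 0.25 -4.1 0 8.5"

```text
time: 1.77
eef_pos: [435.8, 21.3, 342.4]
eef_rot: [[0.93, -0.369, -0.0], [-0.369, -0.93, -0.0], [0.0, 0.0, -1.0]]
contact_force: [0.7, -0.2, 0.5]
width: 85.0
grip_force: 0.0
```

```bash
python3 - <<'E'
from h import *
from cell import ctrl
c=ctrl.read_camera("wrist"); np.savez("w1.npz",**c)
cv2.imwrite("pics/w1.png",c["img"][:,:,::-1])
s=ctrl.observe(); print(s["eef_pos"].round(1),s["eef_rot"].round(3).tolist(),c["pose"].round(2).tolist())
P=cloud(c).reshape(-1,3)
t=P[(abs(P[:,0]-441)<45)&(abs(P[:,1]-28)<45)&(P[:,2]>206)&(P[:,2]<222)]
r=cv2.minAreaRect(t[:,:2].astype(np.float32)); print(len(t),r,np.median(t[:,2]))
E
```

```text
[437.4  28.  342. ] [[0.932, -0.362, 0.001], [-0.362, -0.932, 0.005], [-0.001, -0.005, -1.0]] [[-0.37, 0.89, 0.27, 504.99], [-0.93, -0.35, -0.11, -6.64], [0.0, -0.29, 0.96, 512.92], [0.0, 0.0, 0.0, 1.0]]
428 ((443.1161804199219, 26.993701934814453), (35.428077697753906, 13.16918659210205), 68.61669921875) 211.2678304868984
```

View pics/w1.png

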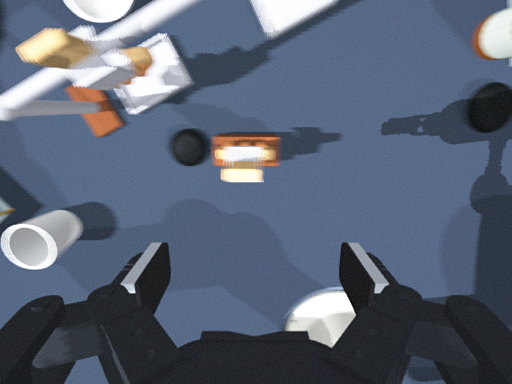

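The grip's top is at about (242,175), between the finger tips at (155,255) and (350,255), but the picture is blurred by residual motion. I'll centre, come partly down, and look again.

Call:
move_arm --motion "0 0 0 0.4 -0.1 2 8.5;0 0 0 0 0 2 8.5;0 0 0 0 0 2 8.5;0 0 0 0 0 1 8.5;0 0 0 0 0 0 8.5;0 0 0 0 0 0 8.5;0 0 0 0 0 0 8.5;0 0 0 0 0 0 8.5;0 0 0 0 0 0 8.5;0 0 0 0 0 0 8.5"

```text
time: 2.65
eef_pos: [440.0, 18.7, 273.5]
eef_rot: [[0.929, -0.37, 0.001], [-0.37, -0.929, -0.0], [0.002, -0.0, -1.0]]
contact_force: [-1.0, 0.9, -0.5]
width: 84.8
grip_force: 0.0
```

```bash
cat > w.py <<'E'
from h import *
from cell import ctrl
def grip(n,cx,cy,zlo,zhi):
    c=ctrl.read_camera("wrist"); np.savez(n+".npz",**c); cv2.imwrite(f"pics/{n}.png",c["img"][:,:,::-1])
    s=ctrl.observe(); R=s["eef_rot"]; p=s["eef_pos"]
    P=cloud(c).reshape(-1,3)
    t=P[(abs(P[:,0]-cx)<40)&(abs(P[:,1]-cy)<40)&(P[:,2]>zlo)&(P[:,2]<zhi)]
    r=cv2.minAreaRect(t[:,:2].astype(np.float32))
    print("tcp",p.round(1),"yaw",np.degrees(np.arctan2(R[1,0],R[0,0])).round(1),"tilt",R[:2,2].round(4))
    print(len(t),np.round(r[0],1),np.round(r[1],1),round(r[2],1),"top z",np.median(t[:,2]).round(1),"d in tool",(R.T@np.r_[np.array(r[0])-p[:2],0]).round(1))
E
python3 -c "
from w import *
grip('w2',442,28,206,222)"
```

```text
tcp [439.9  18.8 273.3] yaw -21.7 tilt [ 0.0011 -0.0003]
692 [442.8  27.1] [34.9 13.9] 68.2 top z 211.4 d in tool [-0.3 -8.8  0. ]
```

Call:
move_arm --motion "0 0 0 0 -0.9 0 8.5;0 0 0 0 0 2 8.5;0 0 0 0 0 2 8.5;0 0 0 0 0 2 8.5;0 0 0 0 0 2 8.5;0 0 0 0 0 1.5 8.5;0 0 0 0 0 0.8 8.5;0 0 0 0 0 0 8.5;0 0 0 0 0 0 8.5;0 0 0 0 0 0 8.5"

```text
time: 3.53
eef_pos: [443.8, 27.2, 170.9]
eef_rot: [[0.929, -0.37, 0.002], [-0.37, -0.929, -0.0], [0.002, -0.0, -1.0]]
contact_force: [0.1, 0.2, 0.2]
width: 85.3
grip_force: 0.0
```

Call:
move_arm --motion "0 0 0 0 0 0 5;0 0 0 0 0 0 4;0 0 0 0 0 0 3;0 0 0 0 0 0 2.5;0 0 0 0 0 0 2.5;0 0 0 0 0 0 2.5;0 0 0 0 0 0 2.5;0 0 0 0 0 0 2.5;0 0 0 0 0 0 2.5;0 0 0 0 0 0 2.5" --newtons 40

```text
time: 4.37
eef_pos: [443.4, 27.2, 170.2]
eef_rot: [[0.929, -0.37, 0.001], [-0.37, -0.929, -0.0], [0.001, -0.0, -1.0]]
contact_force: [0.3, 1.0, 5.4]
width: 34.8
grip_force: 41.1
```

Call:
move_arm --motion "0 0 0 0 0 -0.7 2.5;0 0 0 0 0 -1.2 2.5;0 0 0 0 0 -1.5 2.5;0 0 0 0 0 -1.5 2.5;0 0 0 0 0 -1.5 2.5;0 0 0 0 0 -1.2 2.5;0 0 0 0 0 -0.4 2.5;0 0 0 0 0 0 2.5;0 0 0 0 0 0 2.5;0 0 0 0 0 0 2.5" --newtons 60

```text
time: 5.2
eef_pos: [442.1, 27.4, 248.3]
eef_rot: [[0.929, -0.37, -0.002], [-0.37, -0.929, 0.0], [-0.002, 0.0, -1.0]]
contact_force: [-0.1, 0.8, -3.0]
width: 34.5
grip_force: 60.1
```

Call:
move_arm --motion "0 0 -3 0 0 0 2.5;0 0 -5 0 0 0 2.5;0 0 -6 0 0 0 2.5;0 0 -6 0 0 0 2.5;0 0 -5 0 0 0 2.5;0 0 -2.1 0 0 0 2.5;0 0 0 1.0 0.4 0 2.5;0 0 0 1.5 0.3 0 2.5;0 0 0 1.5 0.3 0 2.5;0 0 0 0 0 0 2.5"

```text
time: 6.03
eef_pos: [484.9, 20.7, 248.4]
eef_rot: [[0.996, 0.094, -0.001], [0.094, -0.996, 0.0], [-0.001, -0.0, -1.0]]
contact_force: [0.3, -1.3, -2.8]
width: 34.4
grip_force: 60.1
```

```bash
python3 - <<'E'
from h import *
from cell import ctrl
s=ctrl.observe(); p=s["eef_pos"];R=s["eef_rot"];print(p.round(1),s["width"],np.degrees(np.arctan2(R[1,0],R[0,0])).round(2))
for n in ("scene","top"):
    c=ctrl.read_camera(n); np.savez(n+"2.npz",**c)
    u=[];P=np.r_[p,1]; q=np.linalg.inv(c["pose"])@P; uv=c["mtx"]@np.array([q[0],-q[1],-q[2]]); uv=(uv/uv[2])[:2]; print(n,uv)
    x,y=int(uv[0]),int(uv[1]); 
    cv2.imwrite(f"pics/{n}2.png",cv2.resize(c["img"][y-60:y+75,x-70:x+110,::-1],(720,540),interpolation=cv2.INTER_CUBIC))
E
```

```text
[484.9  20.7 248.4] 34.39172829261026 5.38
scene [240.07118123 167.41869439]
top [254.14812293 201.10488672]
```

View pics/scene2.png

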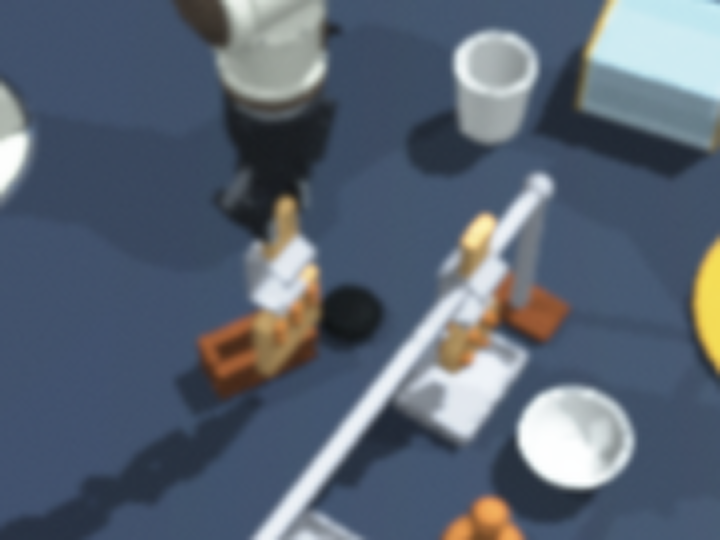

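The paddle is out of the stand, upright, in line with the rail, with the hook open toward the rail.

Call:
move_arm --motion "0 0 0 1 1 0 2.5;0 0 0 1.5 1 0 2.5;0 0 0 1.6 0.9 0 2.5;0 0 0 1.8 0 0 2.5;0 0 0 1.8 0 0 2.5;0 0 0 1.8 0 0 2.5;0 0 0 1.6 0 0 2.5;0 0 0 1.4 0 0 2.5;0 0 0 0.8 0 0 2.5;0 0 0 0 0 0 2.5"

```text
time: 6.97
eef_pos: [619.0, 4.9, 248.9]
eef_rot: [[0.996, 0.094, -0.001], [0.094, -0.996, 0.0], [-0.001, -0.0, -1.0]]
contact_force: [-0.3, -0.8, -2.4]
width: 34.2
grip_force: 60.3
```

Call:
move_arm --motion "0 0 0 0 0 0 2.5;0 0 0 0 0 0 2.5;0 0 0 0 0 0 2.5;0 0 0 0 0 0.5 2.5;0 0 0 0 0 0.5 2.5;0 0 0 0 0 0.4 2.5;0 0 0 0 0 0.3 2.5;0 0 0 0 0 0.3 2.5;0 0 0 0 0 0 2.5;0 0 0 0 0 0 2.5"

```text
time: 7.8
eef_pos: [618.6, 4.7, 229.3]
eef_rot: [[0.996, 0.094, -0.001], [0.094, -0.996, 0.0], [-0.001, -0.0, -1.0]]
contact_force: [0.4, 0.1, -2.6]
width: 34.3
grip_force: 60.3
```

```bash
python3 - <<'E'
from h import *
from cell import ctrl
s=ctrl.observe(); p=s["eef_pos"];R=s["eef_rot"];print(p.round(1),s["contact_force"].round(1))
a=np.radians(5.4);ex=np.array([np.cos(a),np.sin(a)]);ey=np.array([-np.sin(a),np.cos(a)])
print("rail frame tcp",(p[:2]-[620,0])@ex,(p[:2]-[620,0])@ey-4)
c=ctrl.read_camera("scene"); np.savez("scene3.npz",**c)
cv2.imwrite("pics/scene3.png",cv2.resize(c["img"][160:280,220:340,::-1],(600,600),interpolation=cv2.INTER_CUBIC))
E
```

```text
[618.6   4.7 229.3] [ 0.4  0.1 -2.6]
rail frame tcp -0.9180863416680779 0.8414588587959386
```

View pics/scene3.png

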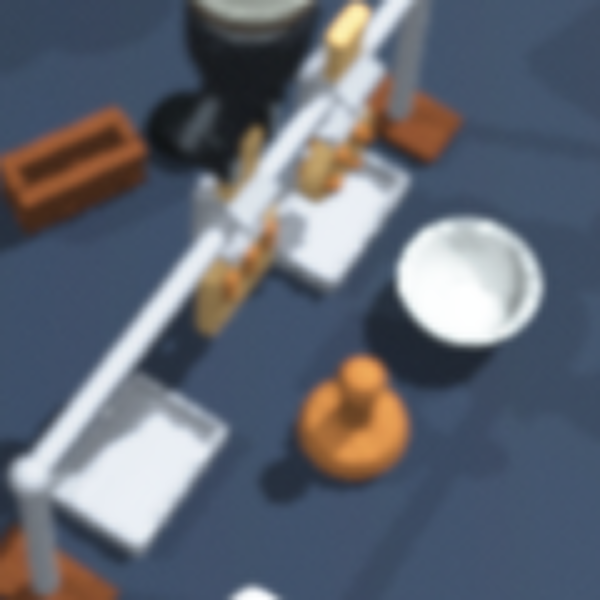

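The hook is around the rail. I'll lower it the last 14 mm or so while watching the force.

Call:
move_arm --motion "0 0 0 0 0 0.3 2.5;0 0 0 0 0 0.3 2.5;0 0 0 0 0 0.2 2.5;0 0 0 0 0 0.2 2.5;0 0 0 0 0 0.1 2.5;0 0 0 0 0 0.1 2.5;0 0 0 0 0 0.1 2.5;0 0 0 0 0 0 2.5;0 0 0 0 0 0 2.5;0 0 0 0 0 0 2.5" --newtons 40

```text
time: 8.68
eef_pos: [619.1, 4.7, 217.1]
eef_rot: [[0.996, 0.094, 0.001], [0.094, -0.996, -0.0], [0.001, 0.0, -1.0]]
contact_force: [0.9, 0.4, -0.4]
width: 34.2
grip_force: 60.6
```

Call:
move_arm --motion "0 0 0 0 0 0.1 2.5;0 0 0 0 0 0 2.5;0 0 0 0 0 0 2.5;0 0 0 0 0 0 3.6;0 0 0 0 0 0 4.2;0 0 0 0 0 0 5;0 0 0 0 0 0 5;0 0 0 0 0 0 5;0 0 0 0 0 0 5;0 0 0 0 0 0 5" --newtons 20

```text
time: 9.52
eef_pos: [618.7, 4.7, 215.4]
eef_rot: [[0.996, 0.094, -0.0], [0.094, -0.996, 0.0], [-0.0, -0.0, -1.0]]
contact_force: [0.4, -0.4, 0.4]
width: 50.3
grip_force: 0.0
```

```bash
python3 - <<'E'
from h import *
from cell import ctrl
s=ctrl.observe(); p=s["eef_pos"];print(p.round(1),s["contact_force"].round(1),s["width"],s["grip_force"])
a=np.radians(5.4);ex=np.array([np.cos(a),np.sin(a)]);ey=np.array([-np.sin(a),np.cos(a)])
for n in ("top","scene"):
    c=ctrl.read_camera(n); np.savez(n+"4.npz",**c); P=cloud(c).reshape(-1,3); R=np.c_[(P[:,:2]-[620,0])@ex,(P[:,:2]-[620,0])@ey-4,P[:,2]]
    b=R[(abs(R[:,0])<30)&(abs(R[:,1])<60)&(R[:,2]>45)&(R[:,2]<132)]
    print(n,len(b),np.percentile(b,[2,50,98],axis=0).round(0).tolist())
c=ctrl.read_camera("scene")
cv2.imwrite("pics/scene5.png",cv2.resize(c["img"][160:280,220:340,::-1],(600,600),interpolation=cv2.INTER_CUBIC))
E
```

```text
[618.7   4.7 215.4] [ 0.4 -0.4  0.4] 50.32371109514834 0.0
top 12 [[-8.0, -35.0, 74.0], [-3.0, -28.0, 126.0], [7.0, -23.0, 131.0]]
scene 149 [[-1.0, -41.0, 61.0], [13.0, -19.0, 107.0], [19.0, 32.0, 131.0]]
```

View pics/scene5.png

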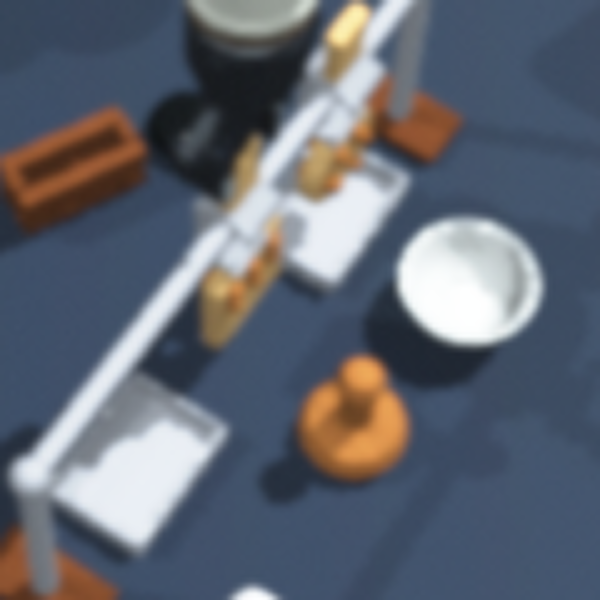

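The paddle hangs on the rail and is released, with its board at about (240,280). I'll hold still a moment, lower slightly and narrow the fingers to a loose cage, then push along the rail.

Call:
move_arm --motion "0 0 0 0 0 0 5;0 0 0 0 0 0 5;0 0 0 0 0 0 5;0 0 0 0 0 0 5;0 0 0 0 0 0 5;0 0 0 0 0 0.3 4.3;0 0 0 0 0 0 4.3;0 0 0 0 0 0 4.3;0 0 0 0 0 0 4.3;0 0 0 0 0 0 4.3"

```text
time: 10.5
eef_pos: [618.8, 4.7, 212.6]
eef_rot: [[0.996, 0.094, 0.0], [0.094, -0.996, 0.0], [0.0, -0.0, -1.0]]
contact_force: [-0.2, 0.5, 1.2]
width: 43.0
grip_force: 0.0
```

Call:
move_arm --motion "0 0 0 0 0.3 0 4.3;0 0 0 0 0.4 0 4.3;0 0 0 0 0.5 0 4.3;0 0 0 0 0.5 0 4.3;0 0 0 0 0.5 0 4.3;0 0 0 0 0.5 0 4.3;0 0 0 0 0.5 0 4.3;0 0 0 0 0.4 0 4.3;0 0 0 0 0.2 0 4.3;0 0 0 0 0 0 4.3"

```text
time: 11.33
eef_pos: [626.3, -31.8, 220.7]
eef_rot: [[0.995, 0.095, 0.013], [0.095, -0.996, 0.002], [0.013, -0.001, -1.0]]
contact_force: [-0.8, 7.6, 24.1]
width: 42.9
grip_force: 10.6
```

```bash
cat > chk.py <<'E'
from h import *
from cell import ctrl
import sys
s=ctrl.observe(); p=s["eef_pos"];print(p.round(1),s["contact_force"].round(1),s["width"])
a=np.radians(5.4);ex=np.array([np.cos(a),np.sin(a)]);ey=np.array([-np.sin(a),np.cos(a)])
print("tcp rail y",((p[:2]-[620,0])@ey-4).round(1))
c=ctrl.read_camera("scene"); P=cloud(c); R=np.stack([(P[...,:2]-[621.5,0])@ex,(P[...,:2]-[621.5,0])@ey-2.5,P[...,2]],-1).reshape(-1,3)
b=R[(abs(R[:,0])<30)&(R[:,1]<75)&(R[:,1]>-200)&(R[:,2]>45)&(R[:,2]<132)]
b=b[b[:,0]>0]
print("board",len(b),np.percentile(b,[2,50,98],axis=0).round(0).tolist())
cv2.imwrite(f"pics/{sys.argv[1]}.png",cv2.resize(c["img"][160:280,220:340,::-1],(600,600),interpolation=cv2.INTER_CUBIC))
E
python3 chk.py s6
```

```text
[626.3 -31.8 220.7] [-0.8  7.6 24.1] 42.93975834404138
tcp rail y -36.3
board 37 [[13.0, 18.0, 83.0], [15.0, 53.0, 112.0], [20.0, 73.0, 131.0]]
```

View pics/s6.png

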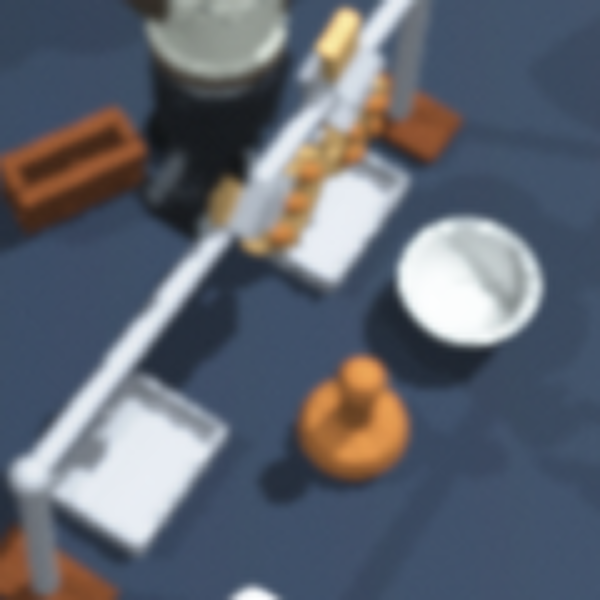

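The paddle pivoted instead of sliding: its board swung toward the disc. I'll back up gently along the same path to let it swing upright.

Call:
move_arm --motion "0 0 0 0 -0.3 -0.1 4.3;0 0 0 0 -0.4 -0.1 4.5;0 0 0 0 -0.4 -0.1 4.8;0 0 0 0 -0.4 0 5;0 0 0 0 -0.4 0 5;0 0 0 0 -0.4 0 5;0 0 0 0 -0.4 0 5;0 0 0 0 -0.4 0 5;0 0 0 0 -0.3 0 5;0 0 0 0 0 0 5"

```text
time: 12.22
eef_pos: [620.8, 0.6, 219.2]
eef_rot: [[0.996, 0.095, 0.005], [0.095, -0.996, -0.002], [0.005, 0.003, -1.0]]
contact_force: [-1.2, -4.0, 13.6]
width: 50.2
grip_force: 6.5
```

```bash
python3 chk.py s7
```

```text
[6.208e+02 6.000e-01 2.192e+02] [-1.2 -4.  13.6] 50.175316068471844
tcp rail y -3.4
board 53 [[6.0, 14.0, 69.0], [15.0, 48.0, 111.0], [20.0, 70.0, 132.0]]
```

View pics/s7.png

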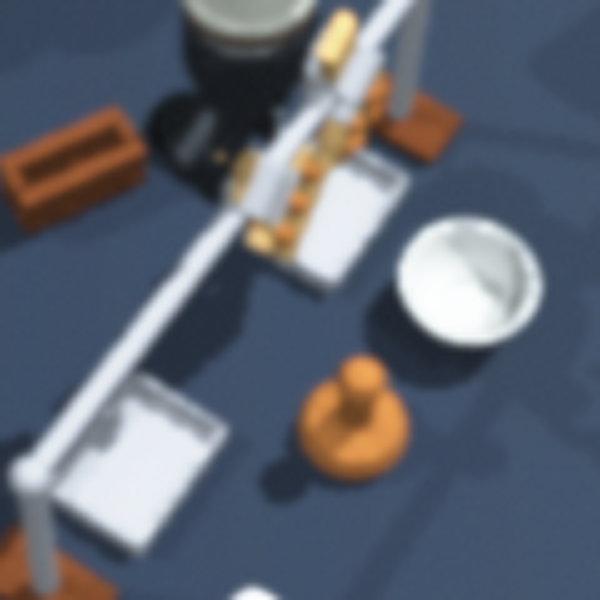

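The paddle is still tilted, and it pushes the tool up with 13.6 N: the raised roof edge is under a fingertip. I'll raise slowly so it swings back under control.

Call:
move_arm --motion "0 0 0 0 0 -0.3 5;0 0 0 0 0 -0.3 5;0 0 0 0 0 -0.3 5;0 0 0 0 0 -0.3 5;0 0 0 0 0 -0.3 5;0 0 0 0 0 -0.3 5;0 0 0 0 0 -0.3 5;0 0 0 0 0 0 5;0 0 0 0 0 0 5;0 0 0 0 0 0 5"

```text
time: 13.1
eef_pos: [619.1, 0.7, 236.4]
eef_rot: [[0.996, 0.094, -0.0], [0.094, -0.996, 0.0], [-0.0, -0.0, -1.0]]
contact_force: [-0.6, 1.1, -0.4]
width: 50.0
grip_force: 0.0
```

```bash
cat > st.py <<'E'
from h import *
from cell import ctrl
s=ctrl.observe(); p=s["eef_pos"]; a=np.radians(5.4);ex=np.array([np.cos(a),np.sin(a)]);ey=np.array([-np.sin(a),np.cos(a)])
print("tcp",p.round(1),"rail y",((p[:2]-[620,0])@ey-4).round(1),s["contact_force"].round(1),s["width"].round(1),"t",s["time"])
def rf(P): return np.stack([(P[...,:2]-[621.5,0])@ex,(P[...,:2]-[621.5,0])@ey-2,P[...,2]],-1)
def wood(c):
    h=cv2.cvtColor(c["img"],cv2.COLOR_RGB2HSV); return (h[...,0]>5)&(h[...,0]<28)&(h[...,1]>90)&(h[...,2]>70)
for n in ("scene","top"):
    c=ctrl.read_camera(n); R=rf(cloud(c)); m=wood(c)
    for nm,lo,hi in (("paddle",-190,82),("disc",82,200)):
        for zn,z0,z1 in (("board",45,140),("grip",212,275)):
            k=m&(abs(R[...,0])<35)&(R[...,1]>lo)&(R[...,1]<hi)&(R[...,2]>z0)&(R[...,2]<z1)
            q=R[k]
            if len(q)>5:
                print(n,nm,zn,len(q),"y",np.percentile(q[:,1],[3,97]).round(),"x",np.percentile(q[:,0],[3,97]).round(),"z",np.percentile(q[:,2],[3,97]).round(),end=" ")
                if zn=="board":
                    print("ylow",[ (z,*np.percentile(q[abs(q[:,2]-z)<10][:,1],[5,95]).round()) for z in (65,85,105,125) if (abs(q[:,2]-z)<10).sum()>3],end="")
                print()
E
python3 st.py
```

```text
Traceback (most recent call last):
  File "st.py", line 4, in <module>
    print("tcp",p.round(1),"rail y",((p[:2]-[620,0])@ey-4).round(1),s["contact_force"].round(1),s["width"].round(1),"t",s["time"])
                                                                                                ^^^^^^^^^^^^^^^^
AttributeError: 'float' object has no attribute 'round'
```

```bash
sed -i 's/s\["width"\].round(1)/round(s["width"],1)/' st.py; python3 st.py
```

```text
tcp [619.1   0.7 236.4] rail y -3.2 [-0.6  1.1 -0.4] 50.0 t 13.1
scene paddle board 144 y [-33.  31.] x [-0. 22.] z [ 77. 139.] ylow [(65, np.float64(-29.0), np.float64(17.0)), (85, np.float64(-30.0), np.float64(31.0)), (105, np.float64(-32.0), np.float64(28.0)), (125, np.float64(-32.0), np.float64(27.0))]
scene paddle grip 39 y [-14.  14.] x [-9.  1.] z [226. 262.] 
scene disc board 117 y [ 97. 170.] x [ 2. 21.] z [ 84. 133.] ylow [(85, np.float64(122.0), np.float64(163.0)), (105, np.float64(96.0), np.float64(168.0)), (125, np.float64(100.0), np.float64(158.0))]
scene disc grip 46 y [108. 134.] x [-16.  -2.] z [225. 264.] 
top paddle board 8 y [-29. -22.] x [-1.  5.] z [127. 137.] ylow [(125, np.float64(-29.0), np.float64(-22.0))]
top paddle grip 61 y [-10.  21.] x [-17.  -5.] z [235. 261.] 
top disc board 25 y [159. 174.] x [-4.  7.] z [102. 134.] ylow [(105, np.float64(160.0), np.float64(175.0)), (125, np.float64(160.0), np.float64(172.0))]
top disc grip 56 y [113. 143.] x [-21.  -8.] z [245. 261.]
```

```bash
cat > cmp.py <<'E'
from st import *
import sys
def cm(n,lab,c):
    R=rf(cloud(c)); m=wood(c)&(R[...,1]>82)&(R[...,1]<200)&(abs(R[...,0])<40)
    for zn,z0,z1 in (("board",60,140),("grip",225,265)):
        q=R[m&(R[...,2]>z0)&(R[...,2]<z1)]; print(n,lab,zn,len(q),np.median(q,axis=0).round(1),np.percentile(q[:,1],[3,97]).round())
    q=R[(R[...,1]<-60)&(R[...,1]>-200)&(R[...,2]>196)&(R[...,2]<208)&(abs(R[...,0])<15)]; print("  rail x",q[:,0].mean().round(1))
for n in ("scene","top"):
    for l in ("","2","4"): 
        cm(n,l,load(n+l))
    cm(n,"now",ctrl.read_camera(n))
E
python3 cmp.py | grep -v paddle
```

```text
tcp [619.    0.7 236.3] rail y -3.2 [-0.4 -0.3  0.1] 50.0 t 13.2
scene disc board 136 y [ 98. 164.] x [ 9. 30.] z [ 81. 132.] ylow [(85, np.float64(111.0), np.float64(164.0)), (105, np.float64(97.0), np.float64(164.0)), (125, np.float64(102.0), np.float64(160.0))]
scene disc grip 58 y [109. 137.] x [-21.  -4.] z [226. 260.] 
top disc board 13 y [159. 173.] x [2. 8.] z [ 97. 130.] ylow [(105, np.float64(160.0), np.float64(173.0)), (125, np.float64(159.0), np.float64(169.0))]
top disc grip 46 y [113. 143.] x [-24. -12.] z [252. 261.] 
scene  board 104 [  8.5 110.4 112.6] [ 89. 163.]
scene  grip 55 [  1.4 119.9 256.5] [109. 139.]
  rail x -0.1
scene 2 board 98 [  8.7 108.7 112.4] [ 89. 164.]
scene 2 grip 34 [  3.8 114.5 249.5] [109. 131.]
  rail x 0.0
scene 4 board 102 [  8.3 109.3 111.6] [ 89. 163.]
scene 4 grip 33 [  4.3 113.9 247. ] [109. 128.]
  rail x -0.2
scene now board 146 [ 27.2 125.  113.2] [ 98. 165.]
scene now grip 61 [-10.4 120.2 244.9] [110. 139.]
  rail x -0.2
top  board 65 [ -5.4 107.1 113.8] [ 92. 168.]
top  grip 71 [ -5.9 130.2 254. ] [115. 146.]
  rail x -3.0
top 2 board 22 [ -6.4 161.5 116.6] [142. 168.]
top 2 grip 62 [ -7.3 128.  254.9] [114. 146.]
  rail x -2.6
top 4 board 24 [ -6.  161.5 112.9] [142. 169.]
top 4 grip 70 [ -6.8 129.8 254. ] [115. 146.]
  rail x -2.6
top now board 10 [  6.  164.1 123.2] [159. 172.]
top now grip 43 [-19.9 127.8 256.6] [113. 142.]
  rail x -2.7
```

The board did reach the disc, which now rocks a little in x but hasn't shifted along the rail. The paddle is upright again near the middle. I'll let both settle.

Call:
move_arm --motion "0 0 0 0 0 0 5;0 0 0 0 0 0 5;0 0 0 0 0 0 5;0 0 0 0 0 0 5;0 0 0 0 0 0 5;0 0 0 0 0 0 5;0 0 0 0 0 0 5;0 0 0 0 0 0 5;0 0 0 0 0 0 5;0 0 0 0 0 0 5"

```text
time: 14.23
eef_pos: [619.2, 0.7, 236.6]
eef_rot: [[0.996, 0.094, 0.0], [0.094, -0.996, 0.0], [0.0, -0.0, -1.0]]
contact_force: [0.5, 0.9, -0.1]
width: 50.2
grip_force: 0.0
```

Call:
move_arm --motion "0 0 0 0 0 0 5;0 0 0 0 0 0 5;0 0 0 0 0 0 5;0 0 0 0 0 0 5;0 0 0 0 0 0 5;0 0 0 0 0 0 5;0 0 0 0 0 0 5;0 0 0 0 0 0 5;0 0 0 0 0 0 5;0 0 0 0 0 0 5"

```text
time: 15.07
eef_pos: [619.1, 0.8, 236.6]
eef_rot: [[0.996, 0.094, -0.0], [0.094, -0.996, 0.0], [-0.0, -0.0, -1.0]]
contact_force: [-0.5, 0.1, 0.1]
width: 50.0
grip_force: 0.0
```

```bash
for i in 1 2 3; do python3 st.py; done
```

```text
tcp [619.1   0.8 236.6] rail y -3.2 [-0.5  0.1  0.1] 50.0 t 15.0667
scene paddle board 156 y [-32.  33.] x [-0. 23.] z [ 73. 136.] ylow [(65, np.float64(-29.0), np.float64(35.0)), (85, np.float64(-31.0), np.float64(32.0)), (105, np.float64(-32.0), np.float64(26.0)), (125, np.float64(-32.0), np.float64(29.0))]
scene paddle grip 35 y [-13.  15.] x [-9.  0.] z [228. 260.] 
scene disc board 131 y [ 98. 168.] x [ 5. 27.] z [ 82. 131.] ylow [(85, np.float64(125.0), np.float64(164.0)), (105, np.float64(98.0), np.float64(167.0)), (125, np.float64(100.0), np.float64(161.0))]
scene disc grip 55 y [107. 138.] x [-18.  -3.] z [229. 263.] 
top paddle board 8 y [-29. -22.] x [-0.  5.] z [125. 137.] ylow [(125, np.float64(-29.0), np.float64(-23.0))]
top paddle grip 61 y [-10.  22.] x [-17.  -5.] z [234. 261.] 
top disc board 22 y [159. 175.] x [-2.  9.] z [105. 132.] ylow [(105, np.float64(159.0), np.float64(175.0)), (125, np.float64(159.0), np.float64(173.0))]
top disc grip 52 y [113. 142.] x [-22.  -9.] z [251. 262.] 
tcp [619.2   0.7 236.6] rail y -3.2 [0.6 0.6 0. ] 50.3 t 15.1667
scene paddle b
[... 1255 characters left out ...]
ddle grip 35 y [-13.  15.] x [-9.  1.] z [225. 263.] 
scene disc board 131 y [ 98. 167.] x [ 8. 28.] z [ 82. 134.] ylow [(85, np.float64(105.0), np.float64(160.0)), (105, np.float64(97.0), np.float64(165.0)), (125, np.float64(101.0), np.float64(162.0))]
scene disc grip 58 y [108. 138.] x [-20.  -4.] z [225. 261.] 
top paddle board 7 y [-30. -22.] x [-1.  6.] z [127. 138.] ylow [(125, np.float64(-29.0), np.float64(-22.0))]
top paddle grip 61 y [-10.  21.] x [-17.  -6.] z [235. 261.] 
top disc board 20 y [159. 174.] x [-2.  8.] z [102. 131.] ylow [(105, np.float64(159.0), np.float64(172.0)), (125, np.float64(159.0), np.float64(172.0))]
top disc grip 53 y [112. 144.] x [-23. -11.] z [249. 262.]
```

```bash
cat > tilt.py <<'E'
from h import *
from cell import ctrl
a=np.radians(5.4);ex=np.array([np.cos(a),np.sin(a)]);ey=np.array([-np.sin(a),np.cos(a)])
def tilt(c,lo,hi,lab,x0=621.5,y0=2):
    P=cloud(c); R=np.stack([(P[...,:2]-[x0,0])@ex,(P[...,:2]-[x0,0])@ey-y0,P[...,2]],-1)
    h=cv2.cvtColor(c["img"],cv2.COLOR_RGB2HSV); m=(h[...,0]>5)&(h[...,0]<28)&(h[...,1]>90)&(h[...,2]>60)
    q=R[m&(abs(R[...,0])<45)&(R[...,1]>lo)&(R[...,1]<hi)&(R[...,2]>58)&(R[...,2]<130)]
    A=np.c_[np.ones(len(q)),q[:,1]-np.median(q[:,1]),q[:,2]-195]; w=np.ones(len(q),bool)
    for _ in range(8):
        k=np.linalg.lstsq(A[w],q[w,0],rcond=None)[0]; r=q[:,0]-A@k; w=abs(r)<max(3,1.5*np.median(abs(r)))
    print(lab,"pitch",(-k[2]).round(3),"x@axis",k[0].round(1),"yaw slope",k[1].round(3),w.sum(),len(q),"y",np.percentile(q[w][:,1],[2,98]).round())
if __name__=="__main__":
    for l in ("","2","4"): tilt(load("scene"+l),82,200,"disc"+l)
    tilt(load("scene4"),-80,75,"paddle4")
    c=ctrl.read_camera("scene"); tilt(c,82,200,"disc now"); tilt(c,-190,75,"paddle now")
    print(ctrl.observe()["time"])
E
python3 tilt.py
```

```text
disc pitch -0.007 x@axis 9.0 yaw slope 0.029 61 99 y [ 89. 166.]
disc2 pitch 0.032 x@axis 5.2 yaw slope 0.03 55 96 y [ 89. 165.]
disc4 pitch 0.012 x@axis 6.8 yaw slope 0.051 60 99 y [ 89. 165.]
paddle4 pitch -0.001 x@axis 10.5 yaw slope 0.042 69 108 y [-38.  27.]
disc now pitch 0.214 x@axis 1.9 yaw slope -0.063 72 124 y [ 99. 165.]
paddle now pitch 0.06 x@axis 12.7 yaw slope -0.019 79 122 y [-31.  36.]
15.4167
```

```bash
python3 - <<'E'
from h import *
from cell import ctrl
from tilt import ex,ey
c=ctrl.read_camera("wrist"); np.savez("w8.npz",**c)
P=cloud(c); R=np.stack([(P[...,:2]-[620,0])@ex,(P[...,:2]-[620,0])@ey-4,P[...,2]],-1)
h=cv2.cvtColor(c["img"],cv2.COLOR_RGB2HSV); m=(h[...,0]>5)&(h[...,0]<30)&(h[...,1]>60)&(h[...,2]>60)
for nm,lo,hi in (("paddle",-40,45),("disc",90,170)):
    q=R[m&(abs(R[...,0])<40)&(R[...,1]>lo)&(R[...,1]<hi)&(R[...,2]>215)&(R[...,2]<275)]
    print(nm,len(q))
    if len(q)<5: continue
    for z0,z1 in ((215,230),(230,245),(245,255),(254,275)):
        k=q[(q[:,2]>=z0)&(q[:,2]<z1)]
        if len(k)>4: print(z0,len(k),"x",np.percentile(k[:,0],[3,50,97]).round(1),"y",np.percentile(k[:,1],[3,97]).round(1),"z",np.percentile(k[:,2],[50,97]).round(1))
E
```

```text
paddle 2953
215 518 x [2.  3.5 4.8] y [-15.1  17.7] z [222.7 229.4]
230 640 x [0.2 1.9 3.3] y [-15.6  17.2] z [237.9 244.5]
245 542 x [-1.4  0.5  1.8] y [-16.3  16.9] z [250.3 254.7]
254 1318 x [-12.6  -5.2   0.3] y [-16.2  16.3] z [257.  258.5]
disc 3342
215 723 x [-9.1 -0.3  2.1] y [107.3 141. ] z [222.9 229.5]
230 914 x [-11.7  -2.8  -0.5] y [106.4 139.8] z [237.9 244.6]
245 757 x [-14.4  -5.   -2.8] y [105.8 139. ] z [250.4 254.8]
254 1042 x [-18.4 -10.   -4.6] y [106.3 138.6] z [257.  258.8]
```

The wrist view gives a pitch of 0.109 rad, with the origin on the axis and y ≈ +1 mm from the middle. Friction is high, so I'll clamp the grip, straighten it and slide it clamped, resting on the rail.

Call:
move_arm --motion "0 0 0 -0.3 -0.4 0 5;0 0 0 0 0 0.5 5;0 0 0 0 0 0.5 5;0 0 0 0 0 0.4 5;0 0 0 0 0 0 5;0 0 0 0 0 0 4.2;0 0 0 0 0 0 3.5;0 0 0 0 0 0 2.5;0 0 0 0 0 0 2.5;0 0 0 0 0 0 2.5" --newtons 30

```text
time: 16.3
eef_pos: [615.9, 4.4, 222.6]
eef_rot: [[0.996, 0.094, 0.0], [0.094, -0.996, -0.0], [0.0, 0.0, -1.0]]
contact_force: [0.8, 0.1, -1.2]
width: 34.7
grip_force: 30.0
```

Call:
move_arm --motion "0 0 0 0 0 0 2.5;0 0 0 0 0 0 2.5;0 -1 0 0.05 0 0 2.5;0 -1 0 0.05 0 0 2.5;0 -1 0 0.05 0 0 2.5;0 -1 0 0.05 0 0 2.5;0 -1 0 0.05 0 0 2.5;0 -1 0 0.05 0 0 2.5;0 0 0 0 0 0 2.5;0 0 0 0 0 0 2.5"

```text
time: 17.13
eef_pos: [619.1, 4.7, 222.3]
eef_rot: [[0.99, 0.094, -0.104], [0.094, -0.996, -0.01], [-0.105, 0.0, -0.995]]
contact_force: [0.4, 0.9, -1.4]
width: 34.5
grip_force: 30.3
```

```bash
python3 st.py|grep -v disc; python3 tilt.py|grep now
```

```text
tcp [619.1   4.7 222.3] rail y 0.8 [ 0.4  0.9 -1.4] 34.5 t 17.1333
scene paddle board 123 y [-34.  32.] x [-4. 16.] z [ 71. 137.] ylow [(65, np.float64(-31.0), np.float64(34.0)), (85, np.float64(-33.0), np.float64(31.0)), (105, np.float64(-32.0), np.float64(29.0)), (125, np.float64(-33.0), np.float64(29.0))]
disc now pitch 0.18 x@axis 5.0 yaw slope -0.082 75 118 y [ 97. 168.]
paddle now pitch -0.023 x@axis 12.1 yaw slope -0.005 62 101 y [-32.  33.]
```

Call:
move_arm --motion "0 0 0 0 0 0.07 2.5;0 0 0 0 0.2 0 2.5;0 0 0 0 0.3 0 2.5;0 0 0 0 0.4 0 2.5;0 0 0 0 0.4 0 2.5;0 0 0 0 0.4 0 2.5;0 0 0 0 0.4 0 2.5;0 0 0 0 0.4 0 2.5;0 0 0 0 0.4 0 2.5;0 0 0 0 0.4 0 2.5"

```text
time: 18.12
eef_pos: [621.9, -27.7, 222.3]
eef_rot: [[0.99, 0.094, -0.104], [0.094, -0.996, -0.008], [-0.104, -0.002, -0.995]]
contact_force: [0.3, 5.4, 4.0]
width: 34.5
grip_force: 30.8
```

Call:
move_arm --motion "0 0 0 0 0.5 -0.05 2.5;0 0 0 0 0.5 0 2.5;0 0 0 0 0.5 0 2.5;0 0 0 0 0.5 0 2.5;0 0 0 0 0.5 0 2.5;0 0 0 0 0.5 0 2.5;0 0 0 0 0.5 0 2.5;0 0 0 0 0.5 0 2.5;0 0 0 0 0.5 0 2.5;0 0 0 0 0.5 0 2.5" --newtons 40

```text
time: 18.95
eef_pos: [626.6, -78.3, 222.4]
eef_rot: [[0.99, 0.094, -0.104], [0.094, -0.996, -0.009], [-0.105, -0.0, -0.995]]
contact_force: [-0.0, 5.0, 3.1]
width: 34.0
grip_force: 40.1
```

Call:
move_arm --motion "0 0 0 0 0.5 0 2.5;0 0 0 0 0.5 0 2.5;0 0 0 0 0.5 0 2.5;0 0 0 0 0.5 0 2.5;0 0 0 0 0.5 0 2.5;0 0 0 0 0.5 0 2.5;0 0 0 0 0.5 0 2.5;0 0 0 0 0.5 0 2.5;0 0 0 0 0.2 0 2.5;0 0 0 0 0 0 2.5"

```text
time: 19.78
eef_pos: [630.5, -120.6, 222.3]
eef_rot: [[0.99, 0.093, -0.104], [0.093, -0.996, -0.01], [-0.105, 0.001, -0.995]]
contact_force: [-0.3, 2.7, 2.1]
width: 34.4
grip_force: 40.1
```

```bash
cat > fin.py <<'E'
from tilt import *
s=ctrl.observe(); p=s["eef_pos"]; print("tcp",p.round(1),"rail xy",((p[:2]-[620,0])@ex).round(1),((p[:2]-[620,0])@ey-4).round(1),s["contact_force"].round(1),round(s["width"],1),s["time"])
c=ctrl.read_camera("scene"); tilt(c,82,200,"disc"); tilt(c,-200,20,"paddle")
c=ctrl.read_camera("wrist")
P=cloud(c); R=np.stack([(P[...,:2]-[620,0])@ex,(P[...,:2]-[620,0])@ey-4,P[...,2]],-1)
h=cv2.cvtColor(c["img"],cv2.COLOR_RGB2HSV); m=(h[...,0]>5)&(h[...,0]<30)&(h[...,1]>60)&(h[...,2]>60)
q=R[m&(abs(R[...,0])<40)&(R[...,1]<-70)&(R[...,1]>-200)&(R[...,2]>215)&(R[...,2]<275)]
for z0,z1 in ((215,230),(230,245),(245,255),(254,275)):
    k=q[(q[:,2]>=z0)&(q[:,2]<z1)]
    if len(k)>4: print(z0,len(k),"x",np.percentile(k[:,0],[3,50,97]).round(1),"y",np.percentile(k[:,1],[3,97]).round(1),"z",np.percentile(k[:,2],[50,97]).round(1))
t=R[(abs(R[...,0])<48)&(R[...,1]<-55)&(R[...,1]>-195)&(R[...,2]>13)&(R[...,2]<26)]
if len(t)>10: print("tray",len(t),"x",np.percentile(t[:,0],[1,99]).round(),"y",np.percentile(t[:,1],[1,99]).round(1))
E
python3 fin.py
```

```text
tcp [ 630.5 -120.6  222.3] rail xy -0.9 -125.0 [-0.3  2.7  2.1] 34.4 19.7833
disc pitch 0.182 x@axis 4.7 yaw slope -0.078 73 119 y [ 96. 171.]
paddle pitch -0.072 x@axis 16.5 yaw slope 0.048 53 79 y [-157.  -94.]
215 625 x [5.6 6.9 7.9] y [-140.8 -108.4] z [222.9 229.5]
230 803 x [5.2 6.6 7.7] y [-141.5 -108.7] z [237.8 244.6]
245 701 x [5.2 6.4 7.5] y [-142.1 -109.5] z [250.6 254.8]
254 1443 x [-6.   1.5  6.5] y [-142.1 -109.9] z [256.9 258.2]
tray 688 x [-35.  41.] y [-181.3  -71.9]
```

Call:
move_arm --motion "0 0 0 0 0 -0.03 2.5;0 0 0 0 0 0 2.5;0 0 0 0 0 0 3.6;0 0 0 0 0 0 4.2;0 0 0 0 0 0 5;0 0 0 0 0 0 6;0 0 0 0 0 0 6.5;0 0 0 0 0 0 6.5;0 0 0 0 0 0 6.5;0 0 0 0 0 0 6.5" --newtons 20

```text
time: 20.72
eef_pos: [630.5, -119.8, 222.6]
eef_rot: [[0.99, 0.094, -0.104], [0.094, -0.996, -0.01], [-0.105, 0.0, -0.995]]
contact_force: [0.3, 0.2, 0.3]
width: 64.9
grip_force: 0.0
```

```bash
python3 fin.py
```

```text
tcp [ 630.5 -119.8  222.6] rail xy -0.8 -124.2 [0.3 0.2 0.3] 64.9 20.7167
disc pitch 0.144 x@axis 8.2 yaw slope -0.061 74 119 y [ 97. 168.]
paddle pitch -0.003 x@axis 14.1 yaw slope 0.03 63 94 y [-158.  -95.]
215 682 x [4.7 5.9 6.9] y [-140.7 -108.1] z [222.9 229.6]
230 872 x [3.6 5.1 6.1] y [-141.1 -108.3] z [238.  244.6]
245 738 x [2.6 4.4 5.3] y [-141.7 -108.6] z [250.7 254.8]
254 1456 x [-8.2 -0.7  4.5] y [-141.6 -109.2] z [256.7 257.9]
tray 661 x [-34.  42.] y [-181.3  -72.1]
```

Call:
move_arm --motion "0 0 0 0 0 -0.4 6.5;0 0 0 0 0 -0.8 6.5;0 0 0 0 0 -1 6.5;0 0 0 0 0 -1.3 6.5;0 0 0 0 0 -1.5 6.5;0 0 0 0 0 -1.5 6.5;0 0 0 0 0 -1 6.5;0 0 0 0 0 -0.5 6.5;0 0 0 0 0 0 6.5;0 0 0 0 0 0 6.5"

```text
time: 21.65
eef_pos: [638.9, -119.0, 302.1]
eef_rot: [[0.99, 0.094, -0.104], [0.094, -0.996, -0.01], [-0.105, 0.0, -0.995]]
contact_force: [-0.2, -0.1, -0.9]
width: 65.2
grip_force: 0.0
```

Call:
move_arm --motion "0 0 0 0 0 0 6.5;0 0 0 0 0 0 6.5;0 0 0 0 0 0 6.5;0 0 0 0 0 0 6.5;0 0 0 0 0 0 6.5;0 0 0 0 0 0 6.5;0 0 0 0 0 0 6.5;0 0 0 0 0 0 6.5;0 0 0 0 0 0 6.5;0 0 0 0 0 0 6.5"

```text
time: 22.48
eef_pos: [638.9, -118.9, 302.2]
eef_rot: [[0.99, 0.094, -0.104], [0.094, -0.996, -0.01], [-0.105, 0.0, -0.995]]
contact_force: [0.0, 0.2, 0.5]
width: 64.5
grip_force: 0.0
```

```bash
python3 fin.py; python3 fin.py|grep -v tray
```

```text
tcp [ 638.9 -118.9  302.2] rail xy 7.6 -124.2 [0.  0.2 0.5] 64.5 22.4833
disc pitch 0.167 x@axis 6.7 yaw slope -0.104 72 120 y [ 98. 171.]
paddle pitch 0.019 x@axis 11.1 yaw slope 0.023 62 98 y [-159.  -93.]
215 276 x [4.7 6.  7. ] y [-140.7 -108.1] z [222.8 229.5]
230 312 x [3.9 5.2 6.1] y [-141.1 -108.2] z [237.9 244.6]
245 264 x [0.2 4.5 5.3] y [-141.9 -108.6] z [250.4 254.8]
254 467 x [-8.5 -0.3  4.5] y [-141.8 -108.9] z [256.4 257.8]
tray 537 x [-37.  42.] y [-181.3  -71.9]
tcp [ 638.9 -119.   302.1] rail xy 7.6 -124.2 [-0.1  0.4  0.2] 65.0 22.5833
disc pitch 0.178 x@axis 5.5 yaw slope -0.05 82 123 y [ 98. 166.]
paddle pitch -0.036 x@axis 17.0 yaw slope 0.041 65 93 y [-158.  -94.]
215 266 x [4.8 6.  7. ] y [-140.7 -108.1] z [223.1 229.4]
230 314 x [4.  5.2 6.2] y [-141.  -108.2] z [237.8 244.6]
245 262 x [-3.9  4.5  5.4] y [-141.4 -108.5] z [250.6 254.8]
254 468 x [-8.7 -0.4  4.5] y [-141.9 -109.1] z [256.4 257.8]
```

```bash
python3 -c "
from cell import ctrl
print(ctrl.sign_off())"
```

```text
the job is handed in; nothing more can be done
None
```

I handed the job in with the paddle hanging still and released on the rail, about 2 mm from the free tray's middle; the first slide tipped it into the other tool, which is now tilted about 0.17 rad and shifted a few mm, and I slid the paddle with its grip clamped after that.

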